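Seat the slotted chuck in the mixer spindle

TASK

Lift the slotted chuck out of the wooden rack and fit its tapered shank into the spindle of the white bench mixer drive. Turn it under a light push until the slots in its flange drop over the two drive dogs, press it fully home with a firm push of about 15 N (never harder than 30 N on the spindle), then let go and leave it seated. Leave the plain centre, the jar and the beaker where they stand.

Things in the scene. Friction and masses are not known exactly. Their poses are not given: they have to be found in the camera images.
- chuck: Steel drill chuck to be fitted, 0.32 to 0.48 kg, upright in either place of the rack. Origin: centre of the flange's underside; z up along its axis. Below it a tapered shank, 31 mm diameter at the flange, 19 mm at the tip, 35 mm long. Flange 64 mm diameter, z 0 to 12 mm, with two open drive slots in its rim at its +y and -y, 13.5 mm wide, reaching in to 18 mm from the axis.
- chuck_grip (a point): Point on the chuck's axis 38 mm above its origin, amid the round knurled sleeve to grip (40 mm diameter, z 12 to 50 mm above the origin; above it a conical nose up to 64 mm). Axes as the chuck's.
- centre: Bystander in the other place of the rack: a plain steel centre with the same shank, an unslotted 56 mm flange and a pointed cone, 52 mm tall. Origin: centre of the flange's underside, z up.
- rack: Fixed plywood rack, 100 x 230 mm, top 50 mm above the bench, with two 40 mm holes 60 mm either way from its middle along its y axis; flanges rest on its top. Origin: centre of its underside.
- drive_unit: Fixed white mixer drive, box 192 x 180 mm, 90 mm high, with a steel spindle nose standing out of its top centre. Origin: centre of its underside, z up, front faces its -x.
- spindle: Steel spindle nose, 68 mm diameter, pointing up. Origin: centre of its flat face (125 mm above the bench unloaded); z up, x and y as the drive unit's. Its tapered bore is 33 mm wide at the mouth, 37 mm deep, narrowing like the shank; home means flange on the flat face, origins together. It is sprung: it sinks above 4 N, 1 N per mm more, with a hard stop at 22 mm (26 N).
- dog_tops (a point): Point on the spindle's axis 9 mm above its face, level with the tops of two dark drive dogs half a turn apart: blocks 10 mm wide along the rim, 20 to 32 mm from the axis, 9 mm high. They stand near this frame's +y and -y but turned up to 0.6 rad either way about z; that angle is not measured. A brake holds them, slipping at 0.25 N m. A chuck whose slots miss them rests on their tops, 9 mm high.
- jar: Bystander: closed glass jar, 60 mm diameter, 110 mm high, on the bench. Origin: centre of its underside.
- beaker: Bystander: open glass beaker, 68 mm diameter, 85 mm high, on the bench. Origin: centre of its underside.

How it is judged:
By the outcome, as a careful person would: the job done as asked, in the order asked, and still so for the second after the job is handed in, with the robot touching nothing.
It also fails if it takes over 72 s, if anything falls off the work surface, if the arm or the gripper's body presses on something with over 40 N, if the wrist force passes 120 N, or if a joint passes its speed limit or range.

ROBOT

A 6-joint arm with a two-finger parallel gripper is mounted at the origin on the work surface. World frame = base frame: x ahead of the robot, y to its left, z up, the work surface at z = 0. Lengths are in mm, angles in degrees, forces in N, time in s.
With the tool pointing down it reaches from about 300 to 775 mm from the base axis. Payload 14.6 kg.
Tool frame: the origin (TCP) lies on the centre line of the jaws, within the pads' length; the fingertips stand 17 mm ahead of it and the grasp point (between the pads) lies 2 mm behind it; z points along the fingers, y is the line along which they close (so a half turn about z gives the same grasp; the last joint's range is limited). The gripper opens to 94 mm and grips with 3 to 60 N. Pads are 16 mm wide; open, the fingers measure 119 mm over their backs; the gripper's body (75 mm by 177 mm) begins 78 mm behind the grasp point.
Start: joints at [72.617, 17.183, 87.147, -0, 75.671, -3.816], TCP at [129.024, 534.642, 222.446] pointing down, gripper open.
Joint ranges: [-173.82, 173.82], [-45.26, 126.66], [13.44, 144.39], [-59.66, 239.66], [0, 175.72], [-146.38, 146.38]. Speed limits (degrees/s): [127.2, 127.2, 147.25, 180, 180, 180].

INTERFACE

Orientations are given as a 3x3 rotation matrix whose columns are the frame's x, y, z axes.
In Python, from plant import robot gives the robot as it stands. The module is installed in compiled form; this text tells all that it offers.
- The arm moves only by the tool apply_moves, never from a script. Its argument "commands" is a list of rows, each an object of numbers: "dx", "dy", "dz": the shift along the world's x, y, z in shares of 0.6 m (1.0 is 0.6 m); "twist": the turn about the world's z in a scale on which 1.0 is pi rad; "jaw": the opening, from -1 (shut) to 1 (fully open). In form: [{"dx": .., "dy": .., "dz": .., "twist": .., "jaw": ..}, ...]. A call has 1 to 5 rows; each row is the pose to reach, as a shift and turn from the pose commanded when the call began; what a row does not reach only later rows make up. A row lasts 1/10 s, in which the tool goes at most 50 mm and 8.59 degrees, less where a joint would pass 70% of its speed; a pose out of reach is approached as far as the arm can. A shift or turn number past 1, either way, is cut back to 1. A call with a gripper value outside its range is refused whole. The fingers move at their own pace and stop on an object; "force" is the grip in N (left out, the last holds). Time passes only in rows, so rows that repeat a pose let the fingers close. It gives the time, the measured TCP pose, the force, the opening and the grip force at its end, in the units of the state.
- robot.observe(): the state, without advancing time (a new reading comes with each control period).
- robot.snapshot(name): name is "side" or "top"; returns a dict with "frame" (480x640x3 uint8, blue, green, red), "K" (3x3 intrinsics, pixels), "R" (3x3) and "t" (3): a world point X has camera coordinates R X + t. Camera axes: x right, y down, z forward; pixel columns grow to the right and rows downward; lengths in mm; the calibration is good to about 2 mm. A picture is of the moment at which its call begins. There is no depth.
- robot.finish_job(): hands the job in; it is judged then, once.
Trained networks look in the newest picture that a camera, given by its name, has taken for a name from the list of things; names that differ only in an ending like _2 or _b are one class to them, and where a whole thing is asked for, a point or a joint stands for the part that bears it (a point fixed in the world has none). Each returns a list of dicts, best first, with "confidence" (0 to 1); they miss things now and then, are a little off and sometimes report something else, mostly with a low value. They report only what shows in the picture. A call takes as long as a camera call.
- robot.trace(query, camera): "pixels" (480x640 bool, what is visible of it).
- robot.place_of(query, camera): "location" ([x, y, z] in mm, in the coordinates of the camera as it stood for that picture, good to about 4 mm: a listed point, or the origin of a listed thing).
The state is a dict: "time": time; "q": joint angles; "joint_vel": joint speeds; "tau": joint torques, N m; "ee_pos": TCP position; "tcp_rot": TCP orientation; "wrist_force": force on the tool from outside, world axes, zero at the start; "moment": the same for the moment, N m; "finger_gap": finger opening in mm; "grip_force": force on a finger pad.
Only numpy, scipy, OpenCV 4.12 (cv2) and the standard library are available. Lean on these libraries where they do the work, as an engineer would, in place of code of your own. Each camera call takes 0.05 s, during which the arm holds its last target. There are 200 camera calls.

## Working session

There is one attempt and no reset: what is moved stays moved. The work goes in short steps, Python scripts to look and compute and a tool call to move; the robot and the scene stay as the last step left them, time stands still between calls to the robot, and variables do not carry over. Pictures are saved under pics/ and viewed, at most 10 in all, crops included, and the job is handed in when it is done.

Besides the shell and the picture viewer there is one more tool, called as a command line: name --argument value ..., lists and objects as JSON in quotes. apply_moves: Moves the arm, as the interface text tells. Its arguments: {"type":"object","properties":{"commands":{"type":"array","items":{"type":"object","properties":{"dx":{"type":"number"},"dy":{"type":"number"},"dz":{"type":"number"},"twist":{"type":"number"},"jaw":{"type":"number"}}}},"force":{"type":"number"}},"required":["commands"]}

```bash
mkdir -p pics
cat > h.py <<'E'
import numpy as np, cv2
from plant import robot
def locate(names, cams=("side","top"), save=None):
    S={c:robot.snapshot(c) for c in cams}
    for c in cams:
        if save: cv2.imwrite(f"pics/{save}_{c}.png",S[c]["frame"])
    for n in names:
        for c in cams:
            s=S[c]; R,t=np.array(s["R"]),np.array(s["t"])
            for d in robot.place_of(n,c)[:2]:
                p=np.array(d["location"]); uv=s["K"]@p
                print(n,c,round(d["confidence"],2),"world",(R.T@(p-t)).round(1),"px",(uv[:2]/uv[2]).round(1))
    return S
E
python3 - <<'E'
from h import *
S=locate(["chuck","chuck_grip","centre","rack","drive_unit","spindle","dog_tops","jar","beaker"],save="a")
o=robot.observe();print(o["time"],o["ee_pos"],o["tcp_rot"],o["wrist_force"],o["finger_gap"])
for c in S: print(c,S[c]["R"],S[c]["t"],S[c]["K"])
cv2.imwrite("pics/a_both.png",cv2.resize(np.vstack([S["side"]["frame"],S["top"]["frame"]]),(400,600)))
E
```

```text
chuck side 0.69 world [540.2 240.9  48.7] px [246.3 353.1]
chuck top 0.93 world [539.8 242.9  46.4] px [194.5 253.8]
chuck_grip side 0.94 world [539.6 239.5  81.7] px [245.9 334.7]
chuck_grip top 0.63 world [537.7 244.5  87.3] px [187.9 251.8]
centre side 0.9 world [556.3 123.3  49.9] px [274.4 300.5]
centre side 0.66 world [437.  -39.4  -1.4] px [379.4 287.4]
centre top 0.79 world [556.2 122.2  49.9] px [263.4 244.3]
centre top 0.62 world [5.487e+02 1.824e+02 3.000e-01] px [233.4 252.4]
rack side 0.8 world [548.5 181.3   1. ] px [262.5 349.4]
rack top 0.79 world [548.5 183.   -2.2] px [233.2 252.7]
drive_unit side 0.96 world [ 566.  -201.6    1.4] px [344.2 224.9]
drive_unit top 0.67 world [ 561.8 -198.3   -1.3] px [441.5 245.5]
drive_unit top 0.24 world [434.9 -36.4  -1.1] px [353.5 315.6]
spindle side 0.83 world [ 563.3 -200.4  122.2] px [347.4 171.4]
spindle top 0.57 world [ 561.4 -198.7  123.1] px [458.3 234.2]
dog_tops side 0.94 world [ 562.4 -202.7  131.4] px [348.5 166.6]
dog_tops top 0.6 world [ 563.8 -201.8  134. ] px [461.9 231.5]
jar side 0.65 world [640.8 -16.7  -2.7] px
[... 499 characters left out ...]
10277e-05 -1.00000000e+00]] [ 0.03231843 -0.72357574  0.09795219] 94.01035063949624
side [[-0.91357274 -0.40665717  0.00384584]
 [-0.22186903  0.49046827 -0.84274255]
 [ 0.34082104 -0.7707599  -0.53830308]] [501.23999517 209.82494456 867.27624555] [[604.98849664   0.         311.25438457]
 [  0.         604.98849664 232.72485728]
 [  0.           0.           1.        ]]
top [[ 2.98681383e-03 -9.99828119e-01 -1.82978459e-02]
 [-9.83801349e-01  3.41731803e-04 -1.79261786e-01]
 [ 1.79237228e-01  1.85368671e-02 -9.83631232e-01]] [ 36.48601832 583.59747638 906.58269338] [[550.08852564   0.         312.06517772]
 [  0.         550.08852564 228.51042449]
 [  0.           0.           1.        ]]
```

View pics/a_side.png

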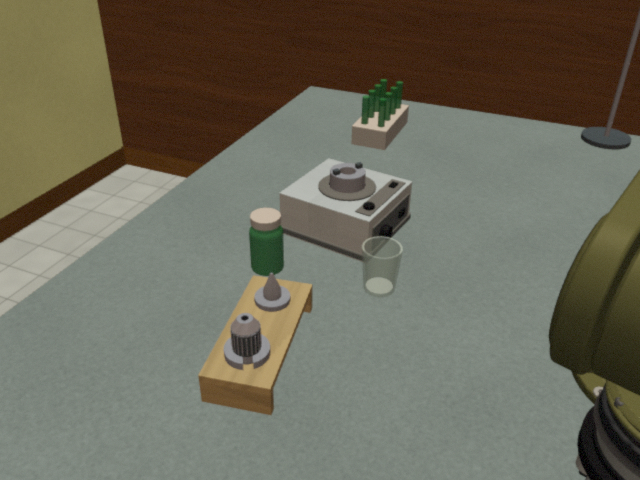

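View pics/a_top.png

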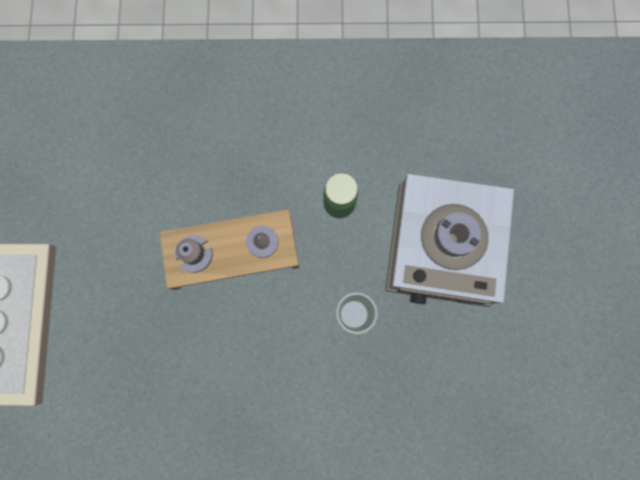

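The side view shows the chuck at (246,340), the centre at (272,290) and the spindle with two dark dogs at (347,172). In the top view the chuck is at (193,251) with slots near (205,242) and (178,258), and the dogs are near (446,223) and (473,241). I'll zoom in for the angles.

Run:
```python
import cv2,numpy as np
a=cv2.imread("pics/a_top.png");b=cv2.imread("pics/a_side.png")
f=lambda im,u,v:cv2.resize(im[v-25:v+25,u-33:u+33],(396,300),interpolation=cv2.INTER_CUBIC)
cv2.imwrite("pics/z.png",np.vstack([np.hstack([f(a,194,252),f(a,460,232)]),np.hstack([f(b,246,345),f(b,347,172)])]))
```

```text
(no output)
```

View pics/z.png

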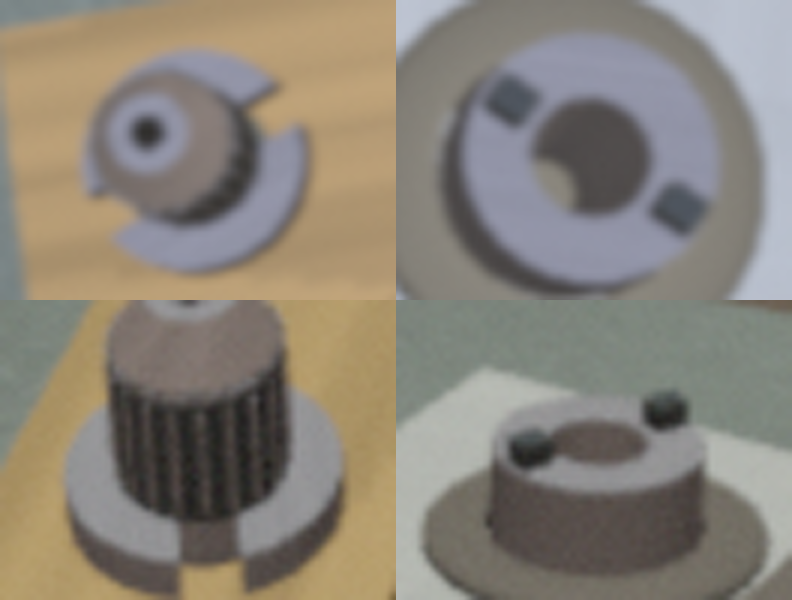

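Top crop: slot mouths at full-picture pixels (209.3,245.7) and (178.5,262), dog tops at (446.7,223.2) and (474.3,241.5). I'll project these onto their planes, and move towards the chuck meanwhile.

```bash
cat >> h.py <<'E'
def onplane(s,uv,z):
    R,t=np.array(s["R"]),np.array(s["t"]); c=-R.T@t
    d=R.T@np.linalg.solve(s["K"],[uv[0],uv[1],1.]); return c+d*(z-c[2])/d[2]
def ang(a,b):  # angle of line from +y about z
    d=(a-b)*np.sign((a-b)[1]); return np.degrees(np.arctan2(-d[0],d[1]))
E
python3 - <<'E'
from h import *
s=robot.snapshot("top"); w=robot.snapshot("side")
for n,p,q,z in(("slots",(209.3,245.7),(178.5,262),62),("dogs",(446.7,223.2),(474.3,241.5),134)):
    a,b=onplane(s,p,z),onplane(s,q,z);print(n,a.round(1),b.round(1),((a+b)/2).round(1),ang(a,b))
# dogs side view crop tl (314,147), lower row offset 300
f=lambda x,y:(314+(x-396)/6,147+(y-300)/6)
a,b=onplane(w,f(531,443),134),onplane(w,f(665,405),134);print("dogs side",a.round(1),b.round(1),((a+b)/2).round(1),ang(a,b))
E
```

```text
slots [551.9 214.2  62. ] [523.6 266.3  62. ] [537.7 240.2  62. ] 28.537062003171464
dogs [ 577.3 -178.4  134. ] [ 547.9 -220.6  134. ] [ 562.6 -199.5  134. ] -34.910724837499146
dogs side [ 574.5 -172.   134. ] [ 545.9 -214.2  134. ] [ 560.2 -193.1  134. ] -34.15860615407958
```

Careful with the scale: shifts go in shares of 0.6 m and turns go in shares of pi rad. That gives: 20 cm / 60 = 0.3333, -14 cm / 60 = -0.2333.

apply_moves --commands '[{"dx": 0.3333, "dy": -0.2333, "dz": 0, "jaw": 1}, {"dx": 0.3333, "dy": -0.2333, "dz": 0, "jaw": 1}, {"dx": 0.3333, "dy": -0.2333, "dz": 0, "jaw": 1}, {"dx": 0.3333, "dy": -0.2333, "dz": 0, "jaw": 1}, {"dx": 0.3333, "dy": -0.2333, "dz": 0, "jaw": 1}]'

```text
$.commands[0]: bad value
```

To row units: 20 cm / 60 = 0.3333, 16 cm / 60 = 0.2667.

apply_moves --commands '[{"dx": 0.0667, "dy": -0.0467, "dz": 0, "twist": 0, "jaw": 1}, {"dx": 0.1333, "dy": -0.0933, "dz": 0, "twist": 0, "jaw": 1}, {"dx": 0.2, "dy": -0.14, "dz": 0, "twist": 0, "jaw": 1}, {"dx": 0.2667, "dy": -0.1867, "dz": 0, "twist": 0, "jaw": 1}, {"dx": 0.3333, "dy": -0.2333, "dz": 0, "twist": 0, "jaw": 1}]' --force 25

```text
time: 1.6
ee_pos: [330.4, 393.3, 222.7]
tcp_rot: [[-0.972, 0.234, 0.0], [0.234, 0.972, 0.0], [-0.0, 0.0, -1.0]]
wrist_force: [-0.2, -0.4, -0.1]
finger_gap: 94.1
grip_force: 0.0
```

To row units: 20.9 cm / 60 = 0.3483, -15.2 cm / 60 = -0.2533.

apply_moves --commands '[{"dx": 0.0667, "dy": -0.05, "dz": 0, "twist": 0, "jaw": 1}, {"dx": 0.1333, "dy": -0.1, "dz": 0, "twist": 0, "jaw": 1}, {"dx": 0.2, "dy": -0.15, "dz": 0, "twist": 0, "jaw": 1}, {"dx": 0.275, "dy": -0.2, "dz": -0.0167, "twist": 0, "jaw": 1}, {"dx": 0.3483, "dy": -0.2533, "dz": -0.05, "twist": 0, "jaw": 1}]'

```text
time: 2.1
ee_pos: [530.2, 248.4, 197.5]
tcp_rot: [[-0.972, 0.235, 0.002], [0.235, 0.972, 0.001], [-0.002, 0.001, -1.0]]
wrist_force: [0.3, 0.6, 0.6]
finger_gap: 94.2
grip_force: 0.0
```

Run:
```python
from h import *
S=locate(["chuck","chuck_grip"],save="b")
o=robot.observe();print(o["time"],o["ee_pos"],o["q"])
```

```text
chuck side 0.67 world [541.8 239.5  48.7] px [245.9 352.1]
chuck_grip side 0.87 world [536.1 237.5  83.7] px [248.8 333.4]
2.4 [527.66588373 250.48466147 197.23137805] [ 2.17977062e+01  2.26794740e+01  8.31933237e+01  8.61079079e-03
  7.40959153e+01 -5.46787109e+01]
```

View pics/b_side.png

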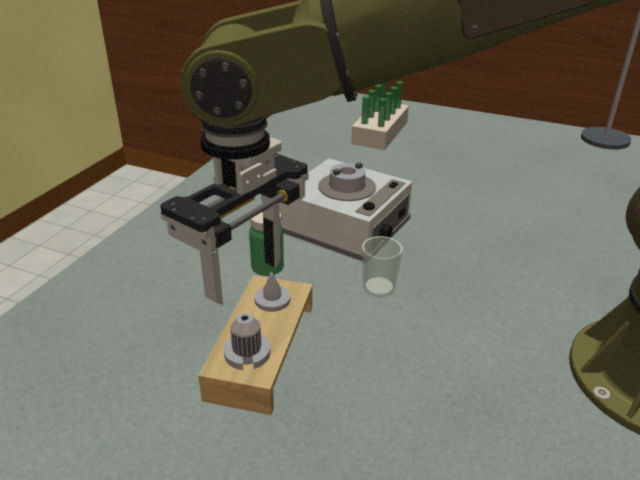

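The open gripper hangs above and to the left of the chuck (245,340), and the path down is clear. It stopped about 14 mm short because of the row limit.

To row units: -5.5 cm / 60 = -0.0917, -4 cm / 60 = -0.0667.

apply_moves --commands '[{"dx": 0.0183, "dy": -0.015, "dz": -0.0333, "twist": 0, "jaw": 1}, {"dx": 0.0183, "dy": -0.015, "dz": -0.0667, "twist": 0, "jaw": 1}, {"dx": 0.0183, "dy": -0.015, "dz": -0.0917, "twist": 0, "jaw": 1}, {"dx": 0.0183, "dy": -0.015, "dz": -0.0917, "twist": 0, "jaw": 1}]'

```text
time: 2.8
ee_pos: [537.9, 241.3, 140.3]
tcp_rot: [[-0.972, 0.233, -0.002], [0.233, 0.972, -0.001], [0.002, -0.001, -1.0]]
wrist_force: [0.1, -0.3, -0.2]
finger_gap: 94.0
grip_force: 0.0
```

To row units: -5.4 cm / 60 = -0.09, -3.6 cm / 60 = -0.06.

apply_moves --commands '[{"dx": 0.0017, "dy": 0, "dz": -0.03, "twist": 0, "jaw": 1}, {"dx": 0.0017, "dy": 0, "dz": -0.06, "twist": 0, "jaw": 1}, {"dx": 0.0017, "dy": 0, "dz": -0.09, "twist": 0, "jaw": 1}, {"dx": 0.0017, "dy": 0, "dz": -0.09, "twist": 0, "jaw": 1}]'

```text
time: 3.2
ee_pos: [539.3, 241.1, 86.8]
tcp_rot: [[-0.972, 0.234, -0.002], [0.234, 0.972, -0.001], [0.002, -0.001, -1.0]]
wrist_force: [-1.2, -0.1, -0.7]
finger_gap: 93.9
grip_force: 0.0
```

apply_moves --commands '[{"dx": 0, "dy": 0, "dz": 0, "twist": 0, "jaw": -0.3}, {"dx": 0, "dy": 0, "dz": 0, "twist": 0, "jaw": -0.3}, {"dx": 0, "dy": 0, "dz": 0, "twist": 0, "jaw": -0.3}, {"dx": 0, "dy": 0, "dz": 0, "twist": 0, "jaw": -0.3}, {"dx": 0, "dy": 0, "dz": 0, "twist": 0, "jaw": -0.3}]' --force 30

```text
time: 3.7
ee_pos: [540.3, 240.8, 88.1]
tcp_rot: [[-0.972, 0.235, 0.001], [0.235, 0.972, 0.0], [-0.0, 0.0, -1.0]]
wrist_force: [-0.5, 0.7, -0.2]
finger_gap: 57.2
grip_force: 0.0
```

To row units: -0.1 cm / 60 = -0.0017.

apply_moves --commands '[{"dx": 0, "dy": 0, "dz": -0.0017, "twist": 0, "jaw": -1}, {"dx": 0, "dy": 0, "dz": -0.0017, "twist": 0, "jaw": -1}, {"dx": 0, "dy": 0, "dz": -0.0017, "twist": 0, "jaw": -1}, {"dx": 0, "dy": 0, "dz": -0.0017, "twist": 0, "jaw": -1}, {"dx": 0, "dy": 0, "dz": -0.0017, "twist": 0, "jaw": -1}]' --force 40

```text
time: 4.2
ee_pos: [540.1, 240.8, 86.6]
tcp_rot: [[-0.972, 0.235, -0.0], [0.235, 0.972, -0.0], [0.0, -0.0, -1.0]]
wrist_force: [0.1, 1.6, -1.1]
finger_gap: 39.4
grip_force: 40.0
```

Gripped at 39.4 mm. Lift.

To row units: 15 cm / 60 = 0.25, 12 cm / 60 = 0.2.

apply_moves --commands '[{"dx": 0, "dy": 0, "dz": 0.0333, "twist": 0, "jaw": -1}, {"dx": 0, "dy": 0, "dz": 0.0833, "twist": 0, "jaw": -1}, {"dx": 0, "dy": 0, "dz": 0.1417, "twist": 0, "jaw": -1}, {"dx": 0, "dy": 0, "dz": 0.2, "twist": 0, "jaw": -1}, {"dx": 0, "dy": 0, "dz": 0.25, "twist": 0, "jaw": -1}]'

```text
time: 4.7
ee_pos: [539.9, 240.6, 238.1]
tcp_rot: [[-0.972, 0.235, -0.0], [0.235, 0.972, -0.0], [0.0, -0.0, -1.0]]
wrist_force: [0.1, 0.7, -5.0]
finger_gap: 39.2
grip_force: 40.0
```

To row units: -19 cm / 60 = -0.3167, -15 cm / 60 = -0.25, -29 degrees / 180 = -0.1611.

apply_moves --commands '[{"dx": 0.0033, "dy": -0.05, "dz": 0.0083, "twist": -0.0278, "jaw": -1}, {"dx": 0.0067, "dy": -0.1167, "dz": 0.0083, "twist": -0.0611, "jaw": -1}, {"dx": 0.01, "dy": -0.1833, "dz": 0.0083, "twist": -0.0944, "jaw": -1}, {"dx": 0.0133, "dy": -0.25, "dz": 0.0083, "twist": -0.1278, "jaw": -1}, {"dx": 0.0167, "dy": -0.3167, "dz": 0.0083, "twist": -0.1611, "jaw": -1}]'

```text
time: 5.2
ee_pos: [549.7, 49.1, 241.2]
tcp_rot: [[-0.734, 0.68, -0.001], [0.68, 0.734, -0.0], [0.001, -0.001, -1.0]]
wrist_force: [1.1, 0.2, -4.7]
finger_gap: 39.4
grip_force: 40.0
```

To row units: -20 cm / 60 = -0.3333, -16 cm / 60 = -0.2667, -26 degrees / 180 = -0.1444.

apply_moves --commands '[{"dx": 0.0033, "dy": -0.0667, "dz": 0, "twist": -0.0333, "jaw": -1}, {"dx": 0.0067, "dy": -0.1333, "dz": 0, "twist": -0.0667, "jaw": -1}, {"dx": 0.01, "dy": -0.2, "dz": 0, "twist": -0.0944, "jaw": -1}, {"dx": 0.0133, "dy": -0.2667, "dz": 0, "twist": -0.1222, "jaw": -1}, {"dx": 0.0167, "dy": -0.3333, "dz": 0, "twist": -0.1444, "jaw": -1}]'

```text
time: 5.7
ee_pos: [559.7, -150.9, 241.2]
tcp_rot: [[-0.362, 0.932, -0.001], [0.932, 0.362, 0.0], [0.001, -0.001, -1.0]]
wrist_force: [1.4, 0.2, -4.9]
finger_gap: 39.3
grip_force: 40.0
```

Run:
```python
from h import *
S=locate(["chuck","chuck_grip","spindle","dog_tops"],save="c")
o=robot.observe();R=o["tcp_rot"];print(o["time"],o["ee_pos"],o["q"].round(1) if hasattr(o["q"],"round") else o["q"],np.degrees(np.arctan2(R[1][1],R[0][1])),o["wrist_force"],o["finger_gap"])
s=S["side"]["frame"][60:260,210:476]
cv2.imwrite("pics/cz.png",cv2.resize(s,(798,600),interpolation=cv2.INTER_CUBIC))
```

```text
chuck side 0.97 world [ 558.2 -149.1  205.3] px [341.3 141.5]
chuck_grip side 0.62 world [ 557.5 -151.7  235.6] px [342.7 124.8]
spindle side 0.74 world [ 564.7 -201.9  120.5] px [347.  171.7]
dog_tops side 0.95 world [ 560.9 -199.3  134. ] px [348.6 166.2]
6.2 [ 560.24297637 -148.41752929  241.82278602] [-18.5  20.2  80.6   0.   79.2 -40. ] 21.512071155092627 [-0.33084246 -0.0842749  -5.1338104 ] 39.28068436003159
```

View pics/cz.png

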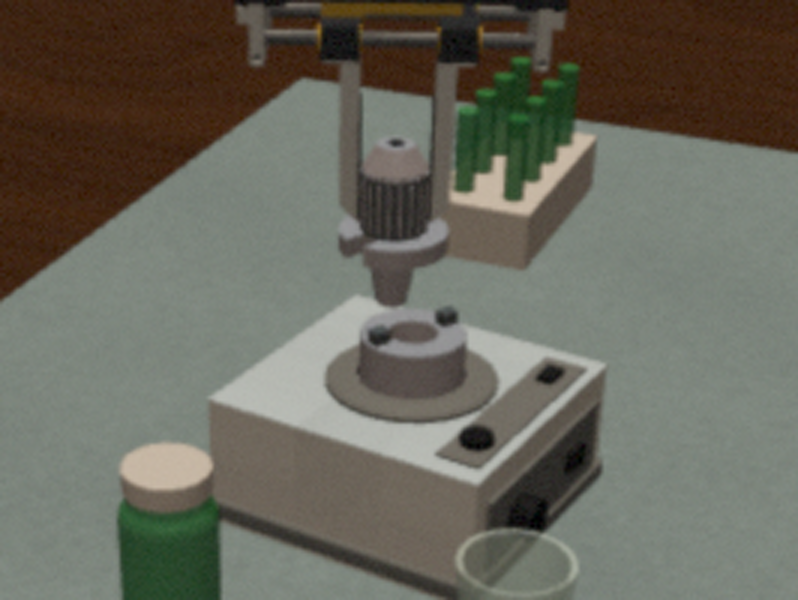

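The chuck hangs upright and clear of the spindle, with the left slot and shank visible at crop (350,230) and (390,280) and the dogs at crop (378,335) and (446,316). Next I'll centre it over the spindle and start down.

To row units: -5.1 cm / 60 = -0.085, -3.5 cm / 60 = -0.0583.

apply_moves --commands '[{"dx": 0.0033, "dy": -0.0417, "dz": 0, "twist": 0, "jaw": -1}, {"dx": 0.005, "dy": -0.085, "dz": 0, "twist": 0, "jaw": -1}, {"dx": 0.005, "dy": -0.085, "dz": -0.0333, "twist": 0, "jaw": -1}, {"dx": 0.005, "dy": -0.085, "dz": -0.0583, "twist": 0, "jaw": -1}, {"dx": 0.005, "dy": -0.085, "dz": -0.0583, "twist": 0, "jaw": -1}]'

```text
time: 6.7
ee_pos: [562.5, -199.6, 204.7]
tcp_rot: [[-0.366, 0.931, -0.003], [0.931, 0.366, 0.001], [0.003, -0.003, -1.0]]
wrist_force: [-0.2, 0.6, -5.0]
finger_gap: 39.3
grip_force: 40.0
```

Run:
```python
from h import *
S=locate(["chuck","chuck_grip","spindle","dog_tops"],save="d")
o=robot.observe();print(o["time"],o["ee_pos"],o["wrist_force"],o["finger_gap"])
s=np.hstack([S["side"]["frame"][100:200,300:400],S["top"]["frame"][180:280,410:510]])
cv2.imwrite("pics/dz.png",cv2.resize(s,(800,400),interpolation=cv2.INTER_CUBIC))
```

```text
chuck side 0.82 world [ 564.3 -197.1  167.2] px [347.1 150.2]
chuck top 0.59 world [ 561.2 -198.1  165.2] px [464.6 229.7]
chuck top 0.53 world [553.  121.   52.4] px [263.9 245.9]
chuck_grip side 0.68 world [ 562.8 -202.2  202. ] px [349.6 131.8]
chuck_grip top 0.62 world [ 561.8 -196.8  205.7] px [470.8 224.4]
chuck_grip top 0.18 world [ 561.6 -197.3    1.3] px [441.3 245.4]
spindle top 0.9 world [ 563.3 -200.8  122.7] px [459.5 233.1]
dog_tops side 0.7 world [ 566.  -203.5  133.2] px [346.9 165.2]
dog_tops top 0.82 world [ 562.6 -200.1  133.5] px [460.7 232.4]
dog_tops top 0.38 world [ 563.4 -196.5   -1.9] px [440.4 244.7]
7.2 [ 563.24979911 -200.21028052  207.05665025] [-0.04344674  0.26500727 -3.94049361] 39.705258507832426
```

View pics/dz.png

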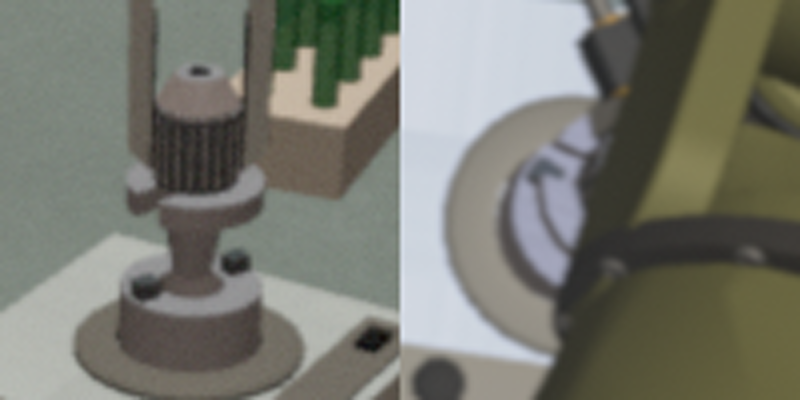

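The shank tip sits right over the bore: in the side crop its axis is at x≈192 and the dogs' midpoint at 190. Going down with lateral force watched.

To row units: -2.6 cm / 60 = -0.0433, -2.4 cm / 60 = -0.04.

apply_moves --commands '[{"dx": 0, "dy": -0.0017, "dz": -0.0133, "twist": 0, "jaw": -1}, {"dx": 0, "dy": -0.0017, "dz": -0.0267, "twist": 0, "jaw": -1}, {"dx": 0, "dy": -0.0017, "dz": -0.04, "twist": 0, "jaw": -1}, {"dx": 0, "dy": -0.0017, "dz": -0.0433, "twist": 0, "jaw": -1}, {"dx": 0, "dy": -0.0017, "dz": -0.0433, "twist": 0, "jaw": -1}]'

```text
time: 7.7
ee_pos: [563.0, -201.2, 180.1]
tcp_rot: [[-0.365, 0.931, -0.001], [0.931, 0.365, 0.0], [0.001, -0.001, -1.0]]
wrist_force: [-0.6, -0.0, -4.8]
finger_gap: 39.6
grip_force: 40.0
```

To row units: -0.6 cm / 60 = -0.01, -0.5 cm / 60 = -0.0083.

apply_moves --commands '[{"dx": 0, "dy": 0, "dz": -0.0033, "twist": 0, "jaw": -1}, {"dx": 0, "dy": 0, "dz": -0.0067, "twist": 0, "jaw": -1}, {"dx": 0, "dy": 0, "dz": -0.0083, "twist": 0, "jaw": -1}, {"dx": 0, "dy": 0, "dz": -0.01, "twist": 0, "jaw": -1}, {"dx": 0, "dy": 0, "dz": -0.01, "twist": 0, "jaw": -1}]'

```text
time: 8.2
ee_pos: [563.2, -201.2, 174.7]
tcp_rot: [[-0.365, 0.931, -0.0], [0.931, 0.365, 0.0], [0.0, -0.0, -1.0]]
wrist_force: [-0.7, -0.4, -5.1]
finger_gap: 39.6
grip_force: 40.0
```

To row units: -0.4 cm / 60 = -0.0067, -0.3 cm / 60 = -0.005.

apply_moves --commands '[{"dx": 0, "dy": 0, "dz": -0.0017, "twist": 0, "jaw": -1}, {"dx": 0, "dy": 0, "dz": -0.0033, "twist": 0, "jaw": -1}, {"dx": 0, "dy": 0, "dz": -0.005, "twist": 0, "jaw": -1}, {"dx": 0, "dy": 0, "dz": -0.0067, "twist": 0, "jaw": -1}, {"dx": 0, "dy": 0, "dz": -0.0067, "twist": 0, "jaw": -1}]'

```text
time: 8.7
ee_pos: [563.2, -201.3, 170.7]
tcp_rot: [[-0.365, 0.931, 0.0], [0.931, 0.365, -0.0], [-0.0, 0.0, -1.0]]
wrist_force: [-0.0, -0.0, -4.7]
finger_gap: 39.4
grip_force: 40.0
```

To row units: -0.2 cm / 60 = -0.0033, -0.1 cm / 60 = -0.0017.

apply_moves --commands '[{"dx": 0, "dy": 0, "dz": -0.0017, "twist": 0, "jaw": -1}, {"dx": 0, "dy": 0, "dz": -0.0033, "twist": 0, "jaw": -1}, {"dx": 0, "dy": 0, "dz": -0.0033, "twist": 0, "jaw": -1}]'

```text
time: 9.0
ee_pos: [563.2, -201.3, 168.9]
tcp_rot: [[-0.365, 0.931, 0.0], [0.931, 0.365, -0.0], [-0.0, 0.0, -1.0]]
wrist_force: [-1.0, -0.1, -0.4]
finger_gap: 39.4
grip_force: 40.0
```

Contact at about 4.5 N, resting on the dogs. Add a little push and turn.

To row units: -0.2 cm / 60 = -0.0033, -0.1 cm / 60 = -0.0017.

apply_moves --commands '[{"dx": 0, "dy": 0, "dz": -0.0017, "twist": 0, "jaw": -1}, {"dx": 0, "dy": 0, "dz": -0.0033, "twist": 0, "jaw": -1}, {"dx": 0, "dy": 0, "dz": -0.0033, "twist": 0, "jaw": -1}]'

```text
time: 9.3
ee_pos: [563.2, -201.3, 166.9]
tcp_rot: [[-0.365, 0.931, 0.0], [0.931, 0.365, -0.0], [-0.0, 0.0, -1.0]]
wrist_force: [-1.4, -0.2, 2.3]
finger_gap: 39.1
grip_force: 40.0
```

To row units: -3 degrees / 180 = -0.0167.

apply_moves --commands '[{"dx": 0, "dy": 0, "dz": 0, "twist": -0.0056, "jaw": -1}, {"dx": 0, "dy": 0, "dz": 0, "twist": -0.0111, "jaw": -1}, {"dx": 0, "dy": 0, "dz": 0, "twist": -0.0167, "jaw": -1}, {"dx": 0, "dy": 0, "dz": 0, "twist": -0.0167, "jaw": -1}]'

```text
time: 9.7
ee_pos: [563.3, -201.2, 166.8]
tcp_rot: [[-0.315, 0.949, 0.0], [0.949, 0.315, -0.0], [-0.0, 0.0, -1.0]]
wrist_force: [-0.1, -0.2, 2.6]
finger_gap: 39.5
grip_force: 40.0
```

```bash
cat >> h.py <<'E'
def st():
    o=robot.observe();R=o["tcp_rot"];print(o["time"],np.round(o["ee_pos"],1),"yaw",np.degrees(np.arctan2(R[1][1],R[0][1])).round(1),"F",np.round(o["wrist_force"],1),"M",np.round(o["moment"],2),o["finger_gap"])
E
python3 -c "from h import *;st()"
```

```text
9.7 [ 563.3 -201.2  166.8] yaw 18.4 F [-0.1 -0.2  2.6] M [-0.05 -0.03  0.01] 39.48078084922876
```

To row units: -2 degrees / 180 = -0.0111.

apply_moves --commands '[{"dx": 0, "dy": 0, "dz": 0, "twist": -0.0056, "jaw": -1}, {"dx": 0, "dy": 0, "dz": 0, "twist": -0.0111, "jaw": -1}, {"dx": 0, "dy": 0, "dz": 0, "twist": -0.0111, "jaw": -1}]'

```text
time: 10.0
ee_pos: [563.1, -201.2, 166.7]
tcp_rot: [[-0.282, 0.959, -0.0], [0.959, 0.282, 0.0], [0.0, -0.0, -1.0]]
wrist_force: [-1.5, 1.1, 1.1]
finger_gap: 39.7
grip_force: 40.0
```

To row units: -2 degrees / 180 = -0.0111.

apply_moves --commands '[{"dx": 0, "dy": 0, "dz": 0, "twist": -0.0056, "jaw": -1}, {"dx": 0, "dy": 0, "dz": 0, "twist": -0.0111, "jaw": -1}, {"dx": 0, "dy": 0, "dz": 0, "twist": -0.0111, "jaw": -1}]'

```text
time: 10.3
ee_pos: [563.0, -201.1, 166.6]
tcp_rot: [[-0.248, 0.969, -0.0], [0.969, 0.248, 0.0], [0.0, -0.0, -1.0]]
wrist_force: [-2.6, 1.9, 1.6]
finger_gap: 39.5
grip_force: 40.0
```

To row units: -2 degrees / 180 = -0.0111.

apply_moves --commands '[{"dx": 0, "dy": 0, "dz": 0, "twist": -0.0056, "jaw": -1}, {"dx": 0, "dy": 0, "dz": 0, "twist": -0.0111, "jaw": -1}, {"dx": 0, "dy": 0, "dz": 0, "twist": -0.0111, "jaw": -1}]'

```text
time: 10.6
ee_pos: [563.0, -201.3, 166.1]
tcp_rot: [[-0.214, 0.977, -0.001], [0.977, 0.214, -0.0], [0.0, -0.001, -1.0]]
wrist_force: [0.6, 0.1, -4.5]
finger_gap: 39.4
grip_force: 40.0
```

```bash
python3 -c "from h import *;st()"
```

```text
10.6 [ 563.  -201.3  166.1] yaw 12.4 F [ 0.6  0.1 -4.5] M [-0.09  0.02  0.  ] 39.43072676810344
```

The push vanished, so the slots have dropped over the dogs. Next: press down, centring 2° more.

To row units: -0.4 cm / 60 = -0.0067, -0.3 cm / 60 = -0.005, -2 degrees / 180 = -0.0111.

apply_moves --commands '[{"dx": 0, "dy": 0, "dz": -0.0017, "twist": -0.0056, "jaw": -1}, {"dx": 0, "dy": 0, "dz": -0.0033, "twist": -0.0111, "jaw": -1}, {"dx": 0, "dy": 0, "dz": -0.005, "twist": -0.0111, "jaw": -1}, {"dx": 0, "dy": 0, "dz": -0.0067, "twist": -0.0111, "jaw": -1}, {"dx": 0, "dy": 0, "dz": -0.0067, "twist": -0.0111, "jaw": -1}]'

```text
time: 11.1
ee_pos: [563.1, -201.3, 162.6]
tcp_rot: [[-0.181, 0.983, -0.0], [0.983, 0.181, -0.0], [-0.0, -0.0, -1.0]]
wrist_force: [0.3, -0.4, -5.4]
finger_gap: 39.2
grip_force: 40.0
```

To row units: -0.3 cm / 60 = -0.005, -0.2 cm / 60 = -0.0033.

apply_moves --commands '[{"dx": 0, "dy": 0, "dz": -0.0017, "twist": 0, "jaw": -1}, {"dx": 0, "dy": 0, "dz": -0.0033, "twist": 0, "jaw": -1}, {"dx": 0, "dy": 0, "dz": -0.005, "twist": 0, "jaw": -1}, {"dx": 0, "dy": 0, "dz": -0.005, "twist": 0, "jaw": -1}]'

```text
time: 11.5
ee_pos: [563.3, -201.4, 160.0]
tcp_rot: [[-0.181, 0.983, 0.0], [0.983, 0.181, -0.0], [-0.001, 0.0, -1.0]]
wrist_force: [-1.4, -2.4, -0.0]
finger_gap: 39.6
grip_force: 40.0
```

```bash
python3 -c "from h import *;st()"
```

```text
11.5 [ 563.3 -201.4  160. ] yaw 10.4 F [-1.4 -2.4 -0. ] M [-0.57  0.35 -0.01] 39.58703408859063
```

apply_moves --commands '[{"dx": 0, "dy": 0, "dz": -0.0033, "twist": 0, "jaw": -1}, {"dx": 0, "dy": 0, "dz": -0.0067, "twist": 0, "jaw": -1}, {"dx": 0, "dy": 0, "dz": -0.01, "twist": 0, "jaw": -1}, {"dx": 0, "dy": 0, "dz": -0.01, "twist": 0, "jaw": -1}]'

```text
time: 11.9
ee_pos: [563.3, -201.5, 154.0]
tcp_rot: [[-0.181, 0.983, 0.001], [0.983, 0.181, -0.001], [-0.001, 0.0, -1.0]]
wrist_force: [-2.5, -3.5, 6.3]
finger_gap: 39.4
grip_force: 40.0
```

```bash
python3 -c "from h import *;st()"
```

```text
11.9 [ 563.3 -201.5  154. ] yaw 10.4 F [-2.5 -3.5  6.3] M [-0.7   0.68 -0.01] 39.42100804669438
```

To row units: -0.4 cm / 60 = -0.0067, -0.08 cm / 60 = -0.0013.

apply_moves --commands '[{"dx": -0.0008, "dy": -0.0008, "dz": -0.0033, "twist": 0, "jaw": -1}, {"dx": -0.0008, "dy": -0.0013, "dz": -0.0067, "twist": 0, "jaw": -1}, {"dx": -0.0008, "dy": -0.0013, "dz": -0.0067, "twist": 0, "jaw": -1}, {"dx": -0.0008, "dy": -0.0013, "dz": -0.0067, "twist": 0, "jaw": -1}]'

```text
time: 12.3
ee_pos: [563.2, -201.6, 150.6]
tcp_rot: [[-0.181, 0.983, 0.002], [0.983, 0.181, 0.0], [-0.0, 0.002, -1.0]]
wrist_force: [-1.4, 1.9, 8.9]
finger_gap: 39.4
grip_force: 40.0
```

Run:
```python
from h import *
S=locate(["chuck","spindle"],save="e");st()
s=np.hstack([S["side"]["frame"][100:200,300:400],S["top"]["frame"][180:280,410:510]])
cv2.imwrite("pics/ez.png",cv2.resize(s,(800,400),interpolation=cv2.INTER_CUBIC))
```

```text
chuck side 0.93 world [ 564.3 -199.5  113.1] px [346.6 175.8]
chuck top 0.55 world [ 561.3 -198.5  109.8] px [456.2 235.6]
chuck top 0.52 world [640.1 -12.3   0.7] px [339.4 203.6]
spindle side 0.6 world [ 562.7 -200.   109.1] px [347.4 177.6]
spindle top 0.44 world [ 559.6 -199.7  111.9] px [457.3 236.5]
12.6 [ 563.3 -201.6  150.7] yaw 10.4 F [-1.   2.9  8.7] M [ 0.22  0.52 -0.02] 39.19387533939863
```

View pics/ez.png

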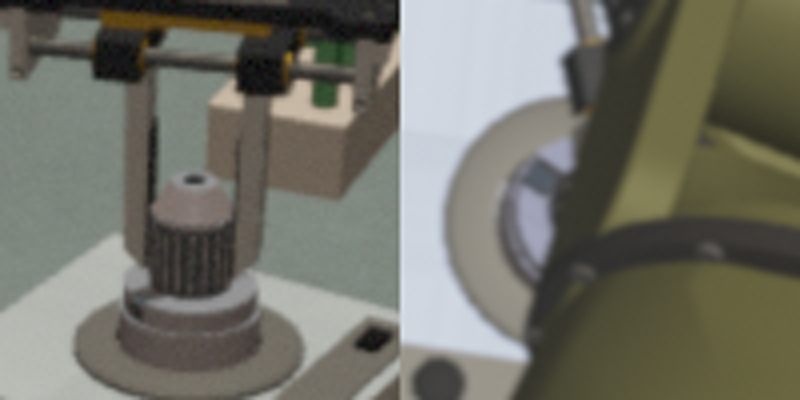

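The flange lies flat on the spindle face, with a dog in the slot (side crop (140,300), top crop (540,175)). One more millimetre or so for 15 N, then I'll ease off before releasing.

To row units: -0.15 cm / 60 = -0.0025, -0.1 cm / 60 = -0.0017.

apply_moves --commands '[{"dx": 0, "dy": 0.0007, "dz": -0.0017, "twist": 0, "jaw": -1}, {"dx": 0, "dy": 0.0007, "dz": -0.0025, "twist": 0, "jaw": -1}, {"dx": 0, "dy": 0.0007, "dz": -0.0025, "twist": 0, "jaw": -1}, {"dx": 0, "dy": 0.0007, "dz": -0.0025, "twist": 0, "jaw": -1}, {"dx": 0, "dy": 0.0007, "dz": -0.0025, "twist": 0, "jaw": -1}]'

```text
time: 13.1
ee_pos: [563.2, -201.6, 149.4]
tcp_rot: [[-0.181, 0.983, 0.002], [0.983, 0.181, -0.0], [-0.001, 0.002, -1.0]]
wrist_force: [-2.2, 0.1, 9.3]
finger_gap: 39.2
grip_force: 40.0
```

To row units: 1.05 cm / 60 = 0.0175, 0.8 cm / 60 = 0.0133.

apply_moves --commands '[{"dx": 0, "dy": 0, "dz": 0.0033, "twist": 0, "jaw": -1}, {"dx": 0, "dy": 0, "dz": 0.0083, "twist": 0, "jaw": -1}, {"dx": 0, "dy": 0, "dz": 0.0133, "twist": 0, "jaw": -1}, {"dx": 0, "dy": 0, "dz": 0.0175, "twist": 0, "jaw": -1}, {"dx": 0, "dy": 0, "dz": 0.0175, "twist": 0, "jaw": -1}]'

```text
time: 13.6
ee_pos: [563.1, -201.5, 159.0]
tcp_rot: [[-0.181, 0.983, 0.001], [0.983, 0.181, -0.0], [-0.0, 0.001, -1.0]]
wrist_force: [3.5, -1.3, 1.3]
finger_gap: 39.7
grip_force: 40.0
```

```bash
python3 -c "from h import *;st()"
```

```text
13.6 [ 563.1 -201.5  159. ] yaw 10.4 F [ 3.5 -1.3  1.3] M [-0.31 -0.54  0.  ] 39.66048492896449
```

Release.

To row units: 0.15 cm / 60 = 0.0025.

apply_moves --commands '[{"dx": 0, "dy": 0, "dz": 0.0025, "twist": 0, "jaw": -1}, {"dx": 0, "dy": 0, "dz": 0.0025, "twist": 0, "jaw": 0.4}, {"dx": 0, "dy": 0, "dz": 0.0025, "twist": 0, "jaw": 0.4}, {"dx": 0, "dy": 0, "dz": 0.0025, "twist": 0, "jaw": 0.4}, {"dx": 0, "dy": 0, "dz": 0.0025, "twist": 0, "jaw": 0.4}]' --force 10

```text
time: 14.1
ee_pos: [562.5, -201.6, 160.0]
tcp_rot: [[-0.181, 0.983, -0.001], [0.983, 0.181, 0.0], [0.0, -0.001, -1.0]]
wrist_force: [0.4, -0.4, 0.1]
finger_gap: 64.9
grip_force: 0.0
```

To row units: 10 cm / 60 = 0.1667, 6 cm / 60 = 0.1.

apply_moves --commands '[{"dx": 0, "dy": 0, "dz": 0.0167, "twist": 0, "jaw": 0.4}, {"dx": 0, "dy": 0, "dz": 0.05, "twist": 0, "jaw": 0.4}, {"dx": 0, "dy": 0, "dz": 0.1, "twist": 0, "jaw": 0.4}, {"dx": 0, "dy": 0, "dz": 0.1667, "twist": 0, "jaw": 0.4}]'

```text
time: 14.5
ee_pos: [562.1, -201.4, 260.9]
tcp_rot: [[-0.181, 0.983, -0.002], [0.983, 0.181, 0.001], [0.001, -0.002, -1.0]]
wrist_force: [-0.1, -1.0, 0.2]
finger_gap: 66.0
grip_force: 0.0
```

To row units: -15 cm / 60 = -0.25, -11 cm / 60 = -0.1833.

apply_moves --commands '[{"dx": -0.05, "dy": 0.0333, "dz": 0.0167, "twist": 0, "jaw": 0.4}, {"dx": -0.1167, "dy": 0.0667, "dz": 0.0333, "twist": 0, "jaw": 0.4}, {"dx": -0.1833, "dy": 0.1, "dz": 0.0333, "twist": 0, "jaw": 0.4}, {"dx": -0.25, "dy": 0.1333, "dz": 0.0333, "twist": 0, "jaw": 0.4}, {"dx": -0.25, "dy": 0.1333, "dz": 0.0333, "twist": 0, "jaw": 0.4}]'

```text
time: 15.0
ee_pos: [409.5, -120.0, 281.5]
tcp_rot: [[-0.182, 0.983, 0.001], [0.983, 0.182, -0.001], [-0.001, 0.001, -1.0]]
wrist_force: [1.3, -0.6, -0.2]
finger_gap: 66.0
grip_force: 0.0
```

Run:
```python
from h import *
S=locate(["chuck","centre","jar","beaker"],save="f");st()
s=np.hstack([S["side"]["frame"][100:200,300:400],S["top"]["frame"][180:280,410:510]])
cv2.imwrite("pics/fz.png",cv2.resize(s,(800,400),interpolation=cv2.INTER_CUBIC))
```

```text
chuck side 0.55 world [ 564.1 -199.8  124.7] px [346.9 170.2]
chuck top 0.89 world [ 561.8 -199.9  122.2] px [458.9 234.1]
chuck top 0.63 world [ 564.3 -200.9  134.2] px [461.3 231.2]
centre side 0.84 world [557.9 121.5  49. ] px [274.1 300. ]
centre top 0.98 world [553.4 121.7  52.3] px [263.5 245.6]
jar side 0.68 world [637.1 -12.7  -1.7] px [269.4 267.9]
jar top 0.66 world [638.9 -11.7  -2.4] px [339.  204.6]
beaker side 0.94 world [436.9 -40.1   1.5] px [379.7 285.9]
beaker side 0.25 world [638.8 -15.7  -3.3] px [269.4 267.5]
15.5 [ 412.9 -121.8  279.9] yaw 10.4 F [-0.3  0.1 -0.8] M [-0.05  0.07 -0.04] 66.01157218081993
```

View pics/fz.png

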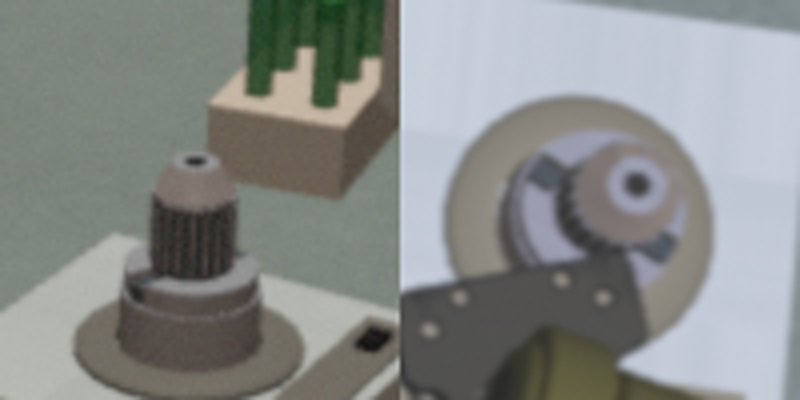

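The chuck is seated with both dogs in its slots (top crop (545,172) and (658,245)) and its origin at z≈123–125. The bystanders haven't moved, so I'm handing in.

```bash
python3 -c "from plant import robot;print(robot.finish_job())"
```

```text
the job is handed in; nothing more can be done
None
```

The chuck is seated on the spindle with both dogs in its slots, pressed home at about 14–15 N and released; the centre, jar and beaker stayed put, and the job was handed in at about 15.5 s.

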